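# Clay balance: bring the top-heavy beam to the index and keep it there

## Robot

A 6-joint arm with a two-finger parallel gripper is mounted at the origin on the work surface. World frame = base frame: x ahead of the robot, y to its left, z up, the work surface at z = 0. Lengths are in mm, angles in rad, forces in N, time in s.
With the tool pointing down it reaches from about 350 to 975 mm from the base axis. Payload 7.1 kg.
Tool frame: the origin (TCP) lies midway between the tips of the shut fingers; the grasp point (between the pads) lies 19 mm behind it; z points along the fingers, y is the line along which they close (so a half turn about z gives the same grasp; the last joint's range is limited). The gripper opens to 88 mm and grips with 3 to 60 N. Pads are 20 mm wide; open, the fingers measure 115 mm over their backs; the gripper's body (75 mm by 178 mm) begins 61 mm behind the grasp point.
Start: joints at [-1.217, 0.423, 1.63, -0, 1.089, -0.019], TCP at [227.657, -582.046, 222.675] pointing down, gripper open.
Joint ranges: [-3, 3], [-0.9, 2.11], [0.09, 2.58], [-1.31, 4.45], [0.11, 2.69], [-2.54, 2.54]. Speed limits (rad/s): [2.39, 2.39, 3.01, 3.14, 3.14, 3.14].

## Interface

Orientations are given as a rotation vector (axis times angle).
In Python, from workcell import ctrl gives the robot as it stands.
- The arm moves only by the shell command python3 -m pendant 'ROWS'. ROWS is a JSON object of lists of equal length, an entry for each row: "grip": the opening, from -1 (shut) to 1 (fully open); "linear": the shift along the tool's x, y, z in mm, a list of three; "angular": the turn, a rotation vector about the tool's x, y, z in rad, a list of three. In form: {"grip": [grip, ...], "linear": [[tx, ty, tz], ...], "angular": [[ax, ay, az], ...]}. A call has 1 to 12 rows; each row shifts and turns the commanded pose from where the row before left it, along the tool's axes as they then stand; what a row does not reach is not made up. A row lasts 1/12 s, in which the tool goes at most 41.7 mm and 7.16 degrees, less where a joint would pass 70% of its speed; a pose out of reach is approached as far as the arm can. A call with a gripper value outside its range is refused whole. The fingers move at their own pace and stop on an object; the grip force is fixed at half the most. Time passes only in rows, so rows that do not move let the fingers close. It gives the time, the measured TCP pose, the force, the opening and the grip force at its end, in the units of the state.
- ctrl.get_obs(): the state, without advancing time (a new reading comes with each control period).
- ctrl.get_image(name): name is "scene" or "top" or "wrist"; returns the picture (420x560x3 uint8, red, green, blue); there is no depth.
- ctrl.camera_params(name): a dict with "vfov" (degrees; the focal length in pixels is half the picture's height over the tangent of half this angle, whatever the lens; pixels are square), "cx", "cy" (the principal point, pixels), "R" (3x3) and "t" (3): a world point X has camera coordinates R X + t; the wrist camera has in their place "T_tool_cam" (4x4, takes a point from camera to tool coordinates, whose origin is the TCP and whose axes are the flange's). Camera axes: x right, y down, z forward; pixel columns grow to the right and rows downward; lengths in mm; the calibration is good to about 2 mm. A picture is of the moment at which its call begins: read the wrist's pose just before it. camera_params takes no time and is no camera call.
- ctrl.close_job(): hands the job in; it is judged then, once.
The state is a dict: "t": time; "qpos": joint angles; "qvel": joint speeds; "joint_torque": joint torques, N m; "ee_pos": TCP position; "orientation": TCP orientation; "ft_force": force on the tool from outside, world axes, zero at the start; "moment": the same for the moment, N m; "width": finger opening in mm; "grasp_force": force on a finger pad.
Only numpy, scipy, OpenCV 4.12 (cv2) and the standard library are available. Lean on these libraries where they do the work, as an engineer would, in place of code of your own. Each camera call takes 0.05 s, during which the arm holds its last target. There are 200 camera calls.

## Task

The top-heavy clay balance lies tipped onto its left rest (seen from the robot). Take hold of the wooden grip of its sprung hand lever and, moving the beam by that lever only, bring the pointer gently to the index clip and keep it there for six seconds, then lower the beam gently back onto the same left rest and let go. Never let the beam slam or tip over onto the right rest; do not touch the beam itself or what sits on it, and leave the index clip and everything else on the table where they are.

Things in the scene. Friction and masses are not known exactly. Their poses are not given: they have to be found in the camera images.
- balance: White stand of the balance, foot 160 x 500 x 16 mm, fixed. Origin: centre of its underside on the table. Its x is the axle's direction and points away from the robot at yaw 0, y to the left, z up; its yaw varies by 0.3 rad either way. The axle is 145 mm above the table over the origin. Under the bar, 170 mm left and right, are rubber-topped rests. The arc and clip end 310 mm above the table.
- beam (a joint): Tilt of the beam about the stand's x, rad: 0 level, positive = left (+y) end up and pointer to the right (-y). Left rest at -0.30 (start), right rest at +0.30. Inertia about the axle 0.071 kg m2. Top-heavy: gravity torque about +0.38*sin(tilt) N m (0.30 to 0.47), plus an unknown constant torque within 0.05 N m. Hinge damping 0.02 N m s/rad, almost no friction. Keep it slower than 0.45 rad/s.
- bar: The tilting steel bar, 26 x 440 x 24 mm, with a dish 100 mm across at each end (190 mm out), a clay block on the left dish, a brass weight on the right one, a brass bob and the pointer; all fixed to the bar, not to be touched. Origin on the axle, 145 mm above the table; z is along the pointer, y along the bar to the left. Masses are nominal and vary a little.
- lever (a joint): Angle of the hand lever relative to the beam, rad, same sense as joint beam (lever angle in space = beam + lever). A torsion spring ties lever to beam: it turns the beam with 0.25 N m/rad times this angle, 0 = slack, plus damping 0.03 N m s/rad. Weaker than the top-heaviness, so with the lever held still the beam still falls away. Range +-0.9. Free, the lever settles near 0 in under 1 s.
- lever_grip (a point): Middle of the round wooden grip of the hand lever on the robot's side: a bar 18 mm across and 64 mm long, along the stand's x, sticking out toward the robot from the lever's upper end. The point is 155 mm from the axle line (up, when the lever stands upright) and 102 mm from the stand's centre toward the robot. Pinch it from above, fingers closing along the stand's y; it can turn between the pads.
- pointer_tip (a point): Tip of the flat brass pointer (9 mm wide) that stands up from the beam on the far side of the stand, 136 mm from the axle line, 60 mm beyond the stand's centre. Its z axis runs along the pointer. It moves in front of a white arc with ticks every 0.1 rad.
- index (a joint): Where the small aluminium index clip sits on the rim of the arc, rad, in the same sense as joint beam: the pointer is at the index when joint beam equals joint index. Between -0.10 and 0.13; stiff, must stay as it is.
- index_mark (a point): Point just under the fin of the aluminium index clip (14 mm wide, 24 mm tall) on the white arc, 136 mm from the axle line: the pointer tip coincides with it when set. Its z axis points from the axle to the clip.
- cup: Blue mug, 70 mm across and 80 mm high, with a handle, on the robot's side of the balance; origin under its centre. Leave it alone.
- brush: Brush lying on the robot's side of the balance. Leave it alone.
- jar: Glass jar with a yellow lid, 80 mm across and 120 mm high, left of the balance; origin under its centre. Leave it alone.
- roller: Wooden roller, 40 mm across and 160 mm long, lying beyond the balance. Leave it alone.

How it is judged (in metres and radians):
On the way, in this order (a step that is already met when the one before it is completed fails the run):
1. the pointer is kept at the index clip (within 0.08 rad) for 5 s without a break (angle between the z axis of pointer_tip and the z axis of index_mark, either way round below 0.08 rad), for 5 s.
2. the beam is back on its left rest (value of joint beam below -0.28 rad), for 0.3 s.
At the end, for the whole second after the job is handed in: After the 5 s hold at the index, the beam lies still on its left rest (beam joint below -0.28 rad, slower than 0.1 rad/s), the lever let go (value of joint beam below -0.28 rad and angular speed of bar below 0.1 rad/s); the robot touches nothing.
It fails at once if the beam swings fast or slams (over 0.45 rad/s) (velocity of joint beam above 0.45 rad/s or velocity of joint beam below -0.45 rad/s).
It fails at once if the beam tips over onto its right rest (value of joint beam above 0.28 rad).
It fails at once if the robot touches the beam, the pointer or what sits on the beam (contact force between any of the arm, the fingers and bar above 1 N).
It fails at once if the index clip is moved (distance of index_mark from where it was at the start of the episode above 0.006 m).
It fails at once if a bystander is disturbed (distance of any of cup, brush, jar, roller from where it was at the start of the episode above 0.03 m).
It also fails if it takes over 70 s, if anything falls off the work surface, if the arm or the gripper's body presses on something with over 40 N, if the wrist force passes 120 N, or if a joint passes its speed limit or range.

## Working session

There is one attempt and no reset: what is moved stays moved. The work goes in short steps, Python scripts to look and compute and a shell command to move; the robot and the scene stay as the last step left them, time stands still between calls to the robot, and variables do not carry over. Pictures are saved under pics/ and viewed, at most 10 in all, crops included, and the job is handed in when it is done.

```bash
mkdir -p pics; ls; python3 - <<'E'
from workcell import ctrl
import cv2,numpy as np
o=ctrl.get_obs();print({k:np.round(v,3) for k,v in o.items()})
for n in ("scene","top"):
    im=ctrl.get_image(n);cv2.imwrite(f"pics/{n}0.png",im[:,:,::-1])
    p=ctrl.camera_params(n);print(n,p)
print(ctrl.camera_params("wrist"))
E
```

```text
pics
{'t': np.float64(0.0), 'qpos': array([-1.217,  0.424,  1.631,  0.   ,  1.089, -0.019]), 'qvel': array([ 0.   ,  0.   ,  0.002, -0.   ,  0.001, -0.   ]), 'joint_torque': array([-1.0000e-03, -5.4462e+01, -2.7366e+01,  6.4000e-02,  2.3000e-02,
       -0.0000e+00]), 'ee_pos': array([ 227.473, -581.549,  221.929]), 'orientation': array([-3.086, -0.582,  0.   ]), 'ft_force': array([-0.779,  0.512, -0.443]), 'moment': array([ 0.003, -0.023, -0.05 ]), 'grasp_force': np.float64(0.0), 'width': np.float64(87.334)}
scene {'vfov': 56.2596485138173, 'cx': 284.46607005282635, 'cy': 211.03681254471292, 'R': array([[ 0.88585014,  0.46382463, -0.01167235],
       [ 0.25029864, -0.49892093, -0.82971591],
       [-0.39066626,  0.73208238, -0.55806385]]), 't': array([-578.58761396,   67.82948957, 1336.70375824])}
top {'vfov': 45.53629481629389, 'cx': 285.14732817552476, 'cy': 216.9732705349695, 'R': array([[ 1.54821006e-02, -9.99875442e-01,  3.06692459e-03],
       [-9.79187499e-01, -1.57824165e-02, -2.02343169e-01],
       [ 2.02366369e-01,  1.29603083e-04, -9.79309877e-01]]), 't': array([  96.33229694,  615.25322776, 1295.21769284])}
{'vfov': 64.6335063480214, 'cx': 275.7063499027375, 'cy': 207.79013588001615, 'T_tool_cam': array([[-1.70677292e-03, -9.68768129e-01, -2.47962495e-01,
         6.66331285e+01],
       [ 9.99998373e-01, -1.79839046e-03,  1.42978147e-04,
        -1.77365504e-01],
       [-5.84446056e-04, -2.47961847e-01,  9.68769622e-01,
        -1.62165113e+02],
       [ 0.00000000e+00,  0.00000000e+00,  0.00000000e+00,
         1.00000000e+00]])}
```

View pics/scene0.png

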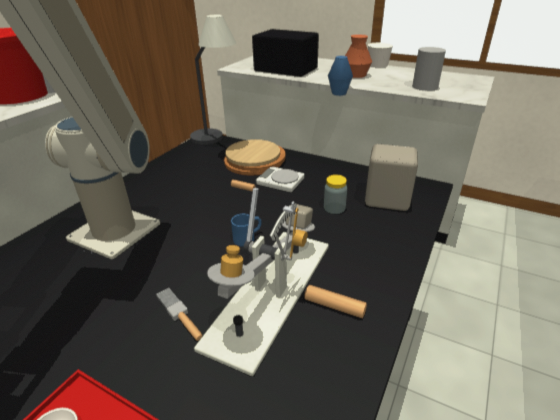

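View pics/top0.png

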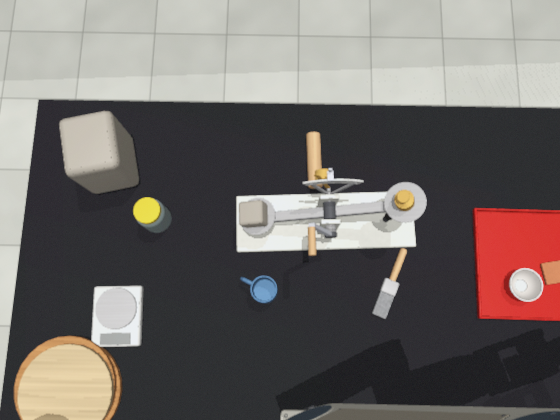

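The scene shows the balance tipped to its left, with the grip at about (243,185). In the top view the foot spans about (237,195) to (414,250), the grip is at (312,241), and the arc and clip are near (330,175). The mug is at (263,289).

```bash
cat > h.py <<'E'
import numpy as np,cv2
from workcell import ctrl
def cam(n):
    p=ctrl.camera_params(n);f=210/np.tan(np.radians(p["vfov"]/2))
    return f,p["cx"],p["cy"],np.array(p["R"]),np.array(p["t"])
def proj(n,X):
    f,cx,cy,R,t=cam(n);c=np.atleast_2d(X)@R.T+t
    return np.c_[f*c[:,0]/c[:,2]+cx,f*c[:,1]/c[:,2]+cy]
def ray(n,u,v):
    f,cx,cy,R,t=cam(n);return -R.T@t,R.T@np.array([(u-cx)/f,(v-cy)/f,1])
def onz(n,u,v,z):
    o,d=ray(n,u,v);return o+d*(z-o[2])/d[2]
E
python3 - <<'E'
from h import *
im=cv2.imread("pics/top0.png")
hsv=cv2.cvtColor(im,cv2.COLOR_BGR2HSV)
m=((hsv[...,1]<45)&(hsv[...,2]>200)).astype(np.uint8)
m[:180]=0;m[265:]=0;m[:,:225]=0;m[:,430:]=0
c=max(cv2.findContours(m,0,1)[0],key=cv2.contourArea)
b=cv2.boxPoints(cv2.minAreaRect(np.vstack([k for k in cv2.findContours(m,0,1)[0] if cv2.contourArea(k)>100])))
P=np.array([onz("top",*q,16) for q in b]);print(b);print(P.round(1));print(P.mean(0),[np.linalg.norm(P[i]-P[i-1]) for i in range(4)])
w=((abs(hsv[...,0].astype(int)-14)<8)&(hsv[...,1]>80)&(hsv[...,2]>90)).astype(np.uint8);w[:222]=0;w[262:]=0;w[:,:295]=0;w[:,330:]=0
ys,xs=np.nonzero(w);print("grip",xs.mean(),ys.mean(),xs.min(),xs.max(),ys.min(),ys.max())
cv2.imwrite("pics/c1.png",cv2.resize(im[155:265,230:425],None,fx=4,fy=4,interpolation=2))
s=cv2.imread("pics/scene0.png")
cv2.imwrite("pics/c2.png",cv2.resize(s[170:310,200:350],None,fx=4,fy=4,interpolation=2))
E
```

```text
[[235.15778 188.20734]
 [424.46875 182.47064]
 [426.3706  245.2312 ]
 [237.05963 250.9679 ]]
[[ 704.5  249.4   16. ]
 [ 730.2 -289.8   16. ]
 [ 549.4 -287.7   16. ]
 [ 525.   237.7   16. ]]
[627.29906344 -22.57791069  16.        ] [np.float64(179.8480113115006), np.float64(539.7919856352358), np.float64(180.7705439255959), np.float64(525.9692388461289)]
grip 311.490099009901 241.67326732673268 308 316 227 255
```

View pics/c1.png

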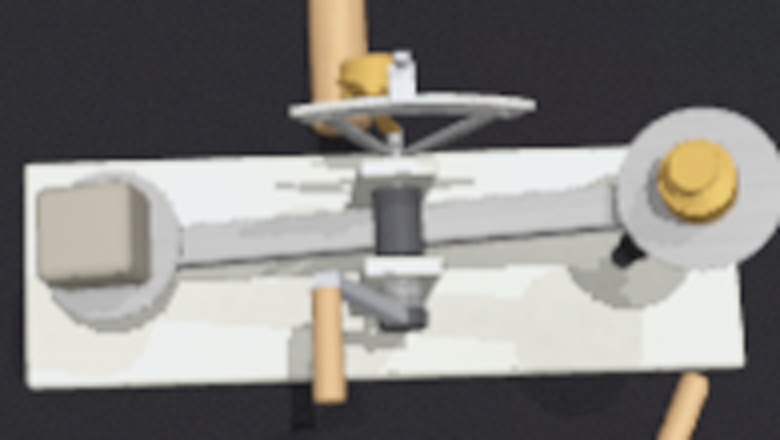

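View pics/c2.png

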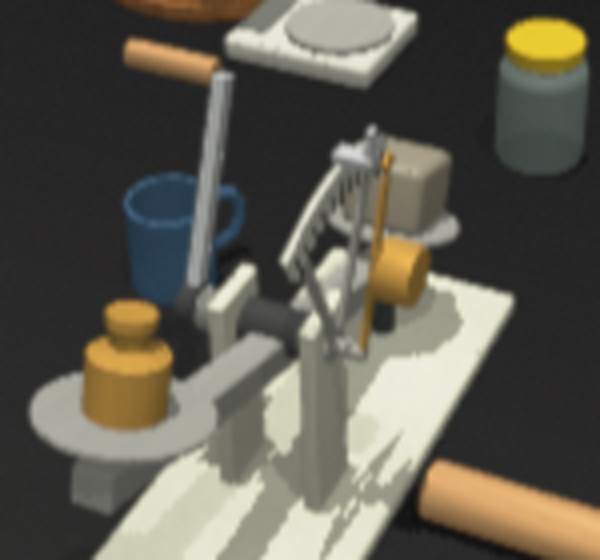

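The crops show the near foot corners at (236.75,252) and (416,246.75) in the top view, the far-left corner at (236,195.75) and the clip fin at about (330.5,169). In the scene view the clip is at about (290,209), with the pointer tip near (297,209).

```bash
cat >> h.py <<'E'
A=onz("top",236.75,252,16);B=onz("top",416,246.75,16);C=onz("top",236,195.75,16)
yl=(A-B)/np.linalg.norm(A-B);yaw=np.arctan2(-yl[0],yl[1])
ex=np.array([np.cos(yaw),np.sin(yaw),0]);ey=np.array([-np.sin(yaw),np.cos(yaw),0]);ez=np.array([0,0,1.])
O=(A+B)/2+80*ex;O[2]=0
def W(x,y,z):return O+x*ex+y*ey+z*ez
def arm(x,r,a):return W(x,-r*np.sin(a),145+r*np.cos(a))
E
python3 - <<'E'
from h import *
print("len",np.linalg.norm(A-B),np.linalg.norm(A-C),"yaw",yaw,"O",O)
for n,k in(("top",(230,155)),("scene",(200,170))):
    print(n,"corner",proj(n,W(80,250,16)),proj(n,W(-80,-250,16)),proj(n,W(80,-250,16)))
    print("grip",proj(n,arm(-102,155,-.3)),"axle end",proj(n,W(-70,0,145)))
    for a in(-.3,-.1,-.05,0,.05,.1,.13):print(a,"tip",proj(n,arm(60,136,a)),"cliptop",proj(n,arm(66,165,a)),"cropmark",((proj(n,arm(62,145,a))-k)*4).round())
# triangulate grip centre: top view at grip plane
z=145+155*np.cos(.3);print("grip ray at z",onz("top",311.5,241.7,z),"model",arm(-102,155,-.3))
E
```

```text
len 497.66724297086023 160.50906428625711 yaw 0.04539350134381661 O [613.35462756  -6.46128295   0.        ]
top corner [[235.75356193 195.93113525]] [[416.41874153 246.7377356 ]] [[411.74940871 190.95501242]]
grip [[316.86823026 242.46785047]] axle end [[330.63027597 238.34243499]]
-0.3 tip [[315.79395759 174.57879918]] cliptop [[312.68034297 168.66018165]] cropmark [[339.  71.]]
-0.1 tip [[327.44028704 173.5918929 ]] cliptop [[327.13180008 167.40209275]] cropmark [[389.  67.]]
-0.05 tip [[330.38930334 173.44677416]] cliptop [[330.79557461 167.2188844 ]] cropmark [[402.  66.]]
0 tip [[333.33358592 173.3436245 ]] cliptop [[334.45373916 167.09002423]] cropmark [[415.  66.]]
0.05 tip [[336.26323396 173.28280215]] cliptop [[338.09322694 167.01599081]] cropmark [[427.  65.]]
0.1 tip [[339.16841129 173.26448648]] cliptop [[341.70106249 166.99700815]] cropmark [[440.  65.]]
0.13 tip [[340.89572375 173.27390767]] cliptop [[343.84523643 167.01204039]] cropmark [[447.  65.]]
scene corner [[328.68661865 243.30857376]] [[192.41816809 347.19853958]] [[251.98631969 372.6368631 ]]
grip [[239.39316
[... 156 characters left out ...]
]
-0.1 tip [[292.36237801 210.4893864 ]] cliptop [[295.23617513 200.0810835 ]] cropmark [[373. 149.]]
-0.05 tip [[291.18001842 211.78239017]] cliptop [[293.79503983 201.60467312]] cropmark [[368. 155.]]
0 tip [[289.98132941 213.21493824]] cliptop [[292.32936452 203.30675715]] cropmark [[363. 161.]]
0.05 tip [[288.76977759 214.78494017]] cliptop [[290.84342888 205.1855453 ]] cropmark [[358. 167.]]
0.1 tip [[287.54899015 216.48969606]] cliptop [[289.34176657 207.23841125]] cropmark [[353. 175.]]
0.13 tip [[286.81364923 217.57587466]] cliptop [[288.43519645 208.55227088]] cropmark [[349. 179.]]
grip ray at z [510.91474669  46.60043    293.07715581] model [509.38113457  34.66861715 293.07715581]
```

The lever hangs slightly past the beam, at about -0.38 in space, and the index is at about -0.05. I'll raise the tool, align its yaw and travel to above the grip.

```bash
python3 -m pendant '{"grip":[1,1,1,1,1,1],"linear":[[0,0,-36],[0,0,-36],[0,0,-36],[0,0,-36],[0,0,-36],[0,0,0]],"angular":[[0,0,0.0654],[0,0,0.0654],[0,0,0.0654],[0,0,0.0654],[0,0,0.0654],[0,0,0]]}' 
python3 -m pendant '{"grip":[1,1,1,1,1,1,1,1,1],"linear":[[18,-36.1,0],[18,-36.1,0],[18,-36.1,0],[18,-36.1,0],[18,-36.1,0],[18,-36.1,0],[18,-36.1,0],[18,-36.1,0],[18,-36.1,0]],"angular":[[0,0,0],[0,0,0],[0,0,0],[0,0,0],[0,0,0],[0,0,0],[0,0,0],[0,0,0],[0,0,0]]}'
python3 -m pendant '{"grip":[1,1,1,1,1,1,1,1,1],"linear":[[18,-36.1,0],[18,-36.1,0],[18,-36.1,0],[18,-36.1,0],[18,-36.1,0],[18,-36.1,0],[18,-36.1,0],[17.6,-36.1,0],[0,0,0]],"angular":[[0,0,0],[0,0,0],[0,0,0],[0,0,0],[0,0,0],[0,0,0],[0,0,0],[0,0,0],[0,0,0]]}'
```

```text
t: 0.6
ee_pos: [228.6, -584.5, 410.8]
orientation: [3.13, 0.067, 0.006]
ft_force: [-0.7, -0.7, 0.6]
width: 88.0
grasp_force: 0.0
t: 1.35
ee_pos: [374.7, -248.1, 402.3]
orientation: [-3.141, -0.072, 0.0]
ft_force: [2.1, -0.0, -0.5]
width: 87.8
grasp_force: 0.0
t: 2.1
ee_pos: [506.5, 50.4, 401.9]
orientation: [-3.139, -0.08, 0.0]
ft_force: [-0.2, -0.4, -0.3]
width: 87.9
grasp_force: 0.0
```

```bash
cat >> h.py <<'E'
from scipy.spatial.transform import Rotation as Ro
def wproj(X,o):
    p=ctrl.camera_params("wrist");f=210/np.tan(np.radians(p["vfov"]/2));T=np.array(p["T_tool_cam"])
    G=np.eye(4);G[:3,:3]=Ro.from_rotvec(o["orientation"]).as_matrix();G[:3,3]=o["ee_pos"]
    c=np.linalg.inv(G@T)@np.r_[X,1];return f*c[0]/c[2]+p["cx"],f*c[1]/c[2]+p["cy"]
def tcp_local(o):
    d=np.array(o["ee_pos"])-O;return np.array([d@ex,d@ey,d[2]])
E
python3 - <<'E'
from h import *
o=ctrl.get_obs();print(o["t"],o["ee_pos"],tcp_local(o),Ro.from_rotvec(o["orientation"]).as_matrix().round(3).tolist(),o["qpos"])
im=ctrl.get_image("wrist");cv2.imwrite("pics/w1.png",im[:,:,::-1])
for y in(47,52,57.5,62):print(y,wproj(W(-102,y,145+np.sqrt(155**2-y*y)),o))
hsv=cv2.cvtColor(im,cv2.COLOR_RGB2HSV);m=((abs(hsv[...,0].astype(int)-14)<8)&(hsv[...,1]>80)&(hsv[...,2]>90)).astype(np.uint8)
n,l,s,c=cv2.connectedComponentsWithStats(m)
for i in range(1,n):
    if s[i,4]>150:print(s[i],c[i])
E
```

```text
2.1 [506.45148777  50.35739892 401.90606971] [-104.21470477   61.61119392  401.90606971] [[0.999, 0.051, -0.0], [0.051, -0.999, 0.002], [0.0, -0.002, -1.0]] [0.07449275 0.08044901 1.66834024 0.00205304 1.39272175 1.59377864]
47 (np.float64(293.23930001790774), np.float64(202.09850487116054))
52 (np.float64(287.222631187399), np.float64(201.61196944302262))
57.5 (np.float64(280.6814179577608), np.float64(201.02343380774366))
62 (np.float64(275.3990492748605), np.float64(200.5002570938695))
[290   0  50  13 522] [312.87547893   5.03831418]
[ 498   52   62   55 1699] [527.2707475   81.57386698]
[412 152  39  55 773] [431.24062096 178.31047865]
[ 272  159   22   78 1590] [282.1163522 197.5591195]
[ 57 288  22  63 486] [ 64.83333333 322.79012346]
[479 290  16  60 391] [488.12531969 322.26598465]
[248 374  99   9 156] [290.63461538 374.75641026]
```

View pics/w1.png

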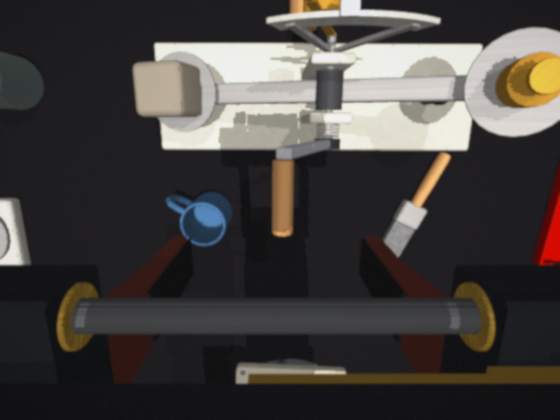

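The wrist view shows the grip at rows 159–237, column 282, so its local y is about 56 mm. It lies between the open fingers and clear of the mug. I'll descend around it.

```bash
python3 -m pendant '{"grip":[1,1,1,1,1,1],"linear":[[0,0,0],[0,0,33],[0,0,33],[0,0,33],[0,0,33],[0,0,0]],"angular":[[0,0,0],[0,0,0],[0,0,0],[0,0,0],[0,0,0],[0,0,0]]}'
python3 - <<'E'
from h import *
o=ctrl.get_obs();print(o["t"],tcp_local(o))
im=ctrl.get_image("wrist");cv2.imwrite("pics/w2.png",im[:,:,::-1])
for y in(52,56,60):print(y,wproj(W(-102,y,145+np.sqrt(155**2-y*y)),o))
hsv=cv2.cvtColor(im,cv2.COLOR_RGB2HSV);m=((abs(hsv[...,0].astype(int)-14)<8)&(hsv[...,1]>80)&(hsv[...,2]>90)).astype(np.uint8)
n,l,s,c=cv2.connectedComponentsWithStats(m)
for i in range(1,n):
    if s[i,4]>150:print(s[i],c[i])
E
```

```text
t: 2.65
ee_pos: [500.4, 43.1, 265.1]
orientation: [3.14, 0.069, -0.017]
ft_force: [-0.9, 0.1, -0.1]
width: 87.8
grasp_force: 0.0
2.65 [-110.6186531    54.60432926  265.06231917]
52 (np.float64(281.4477449677558), np.float64(259.35140115449036))
56 (np.float64(272.4012196288092), np.float64(258.0194937249561))
60 (np.float64(263.5386517056343), np.float64(256.59981622896356))
[ 447  152   55   72 1354] [474.59675037 186.97784343]
[ 251  178   42  120 4681] [271.50502029 237.23798334]
[ 57 288  22  63 558] [ 65.46594982 319.35663082]
[478 289  18  61 389] [488.20051414 321.55784062]
```

```bash
python3 -m pendant '{"grip":[-1,-1,-1,-1,-1,-1,-1,-1,-1,-1],"linear":[[0,0,0],[0,0,0],[0,0,0],[0,0,0],[0,0,0],[0,0,0],[0,0,0],[0,0,0],[0,0,0],[0,0,0]],"angular":[[0,0,0],[0,0,0],[0,0,0],[0,0,0],[0,0,0],[0,0,0],[0,0,0],[0,0,0],[0,0,0],[0,0,0]]}'
cat > obs.py <<'E'
from h import *
def plane(n,u,v,x):
    o,d=ray(n,u,v);s=(x-(o-O)@ex)/(d@ex);P=o+s*d-O;return P@ey,P[2]-145
def weight(im):
    hsv=cv2.cvtColor(im,cv2.COLOR_RGB2HSV);m=((abs(hsv[...,0].astype(int)-17)<6)&(hsv[...,1]>140)&(hsv[...,2]>90)).astype(np.uint8)
    m[:, :195]=0;m[:,258:]=0;m[:215]=0;m[310:]=0
    n,l,s,c=cv2.connectedComponentsWithStats(m);i=1+np.argmax(s[1:,4]);return c[i],s[i]
def alpha(c):
    y,z=plane("scene",*c,0);return np.arctan2(-z,-y)   # grows as right end sinks
E
python3 - <<'E'
from obs import *
o=ctrl.get_obs();L=tcp_local(o);print(o["t"],L,o["width"],o["grasp_force"],o["ft_force"],o["moment"])
print("phi",np.arctan2(-L[1],L[2]+19-145),np.hypot(L[1],L[2]+19-145))
for k in range(2):
    im=ctrl.get_image("scene");c,s=weight(im);print(c,s,alpha(c),plane("scene",*c,0))
cv2.imwrite("pics/s2.png",im[:,:,::-1])
cv2.imwrite("pics/s2c.png",cv2.resize(im[150:310,190:350,::-1],None,fx=3.7,fy=3.7,interpolation=2))
E
```

```text
t: 3.53
ee_pos: [504.8, 45.1, 270.6]
orientation: [-3.141, -0.072, 0.0]
ft_force: [0.8, -0.1, -0.7]
width: 24.4
grasp_force: 0.0
3.5333 [-106.11767428   56.39204902  270.61575137] 24.438695752279873 0.0 [ 0.75829869 -0.12250686 -0.72254736] [-0.01918981 -0.00076139 -0.02432092]
phi -0.3718074928801986 155.22170832844418
[231.34926471 261.59191176] [221 245  22  32 544] -0.5377115788732529 (np.float64(-167.9992105449438), np.float64(100.18182545489879))
[231.36697248 261.60183486] [221 245  22  32 545] -0.5375374212042208 (np.float64(-167.94030681157435), np.float64(100.10705515599295))
```

View pics/s2c.png

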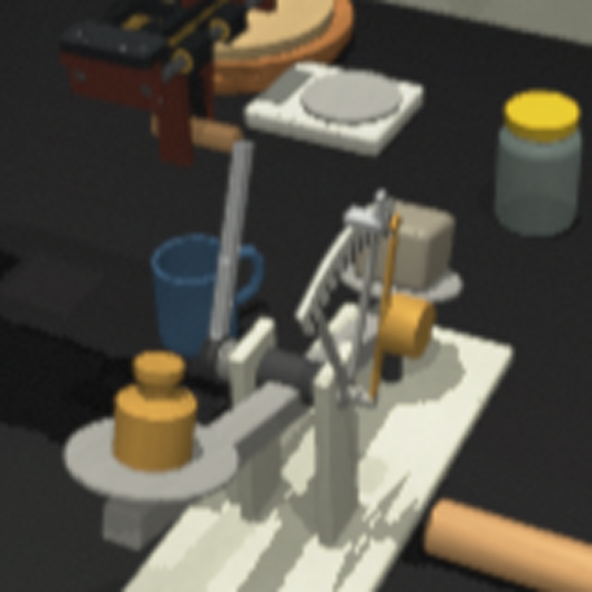

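The fingers straddle the grip at crop (175,135) and are almost closed on it. The pointer still leans left, just beyond the clip. Next I'll finish the grasp and set up the estimator and planner.

```bash
cat > step.py <<'E'
# usage: step.py N target [maxrate]: measure beam, fit k,c, plan lever rate for the next N-row call
import sys,json,os
from obs import *
from scipy.optimize import least_squares
N,target=int(sys.argv[1]),float(sys.argv[2]);vr=float(sys.argv[3]) if len(sys.argv)>3 else .12
A0,J,KS=-.5376,.071,.25
S=json.load(open("log.json")) if os.path.exists("log.json") else {"phi":-.372,"h":[],"plan":None}
def sim(th,w,phi,rate,n,k,c,hold=.1):
    dt=1/120
    for i in range(int(round(n*10+hold/dt))):
        r=rate if i<n*10 else 0;phi+=r*dt
        w+=dt/J*(k*np.sin(th)+c+KS*(phi-th)+.03*(r-w)-.02*w);th+=dt*w
        if th<-.3:th,w=-.3,max(w,0)
    return th,w,phi
def meas():
    o=ctrl.get_obs();return o["t"],alpha(weight(ctrl.get_image("scene"))[0])-A0-.30,o
t1,a1,o=meas();t2,a2,_=meas()
w=(a2-a1)/(t2-t1);th=a2+w*(.05)
if S["plan"]:S["phi"]+=S["plan"][0]*S["plan"][1]/12
L=tcp_local(o);pm=np.arctan2(-L[1],L[2]+19-145)
h=S["h"]
def res(p):
    r=[(p[0]-.38)/.05,p[1]/.03]
    for a,b in zip(h,h[1:]):
        if b["th"]<-.285 or not b["plan"]:continue
        q=sim(a["th"],a["w"],a["phi"],*b["plan"],*p);r+=[(q[0]-b["th"])/.006,(q[1]-b["w"])/.03]
    return r
ent=dict(t=t2,th=th,w=w,phi=S["phi"],plan=S["plan"]);h.append(ent)
k,c=least_squares(res,[.38,0]).x
if len(h)>1 and S["plan"] and th>-.29:
    q=sim(h[-2]["th"],h[-2]["w"],h[-2]["phi"],*S["plan"],k,c);wf=.5*w+.5*q[1]
    print("pred",np.round(q[:2],3));ent["w"]=w=wf
K=7
def cost(u):
    s=(th,w,S["phi"]);ref=th;r=[]
    T=N/12+.1
    for i in range(K):
        ref+=np.clip(target-ref,-vr*T,vr*T)
        s=sim(*s,u[i],N,k,c);r+=[(s[0]-ref)/.02,s[1]*.3/.1,.15*u[i]/.1,max(0,abs(s[1])-.25)/.02]
    return r
u=least_squares(cost,np.zeros(K),bounds=(-.8,.8)).x
p0=S["phi"];p=p0+u[0]*N/12
print(f"t{t2:.2f} th {th:.3f} w {w:.3f} (a {a1:.3f} {a2:.3f}) phi cmd {p0:.3f} meas {pm:.3f} R {np.hypot(L[1],L[2]-126):.1f} x {L[0]:.1f} k {k:.3f} c {c:.3f} grip {o['width']:.1f}/{o['grasp_force']:.0f} f {np.round(o['ft_force'],1)}")
dy=round(155*(np.sin(p)-np.sin(p0))/N,1);dz=round(-155*(np.cos(p)-np.cos(p0))/N,1)
real=np.arcsin(np.clip(np.sin(p0)+dy*N/155,-1,1))-p0
S["plan"]=[real*12/N,N];json.dump(S,open("log.json","w"))
q=(th,w,p0);tr=[]
for x in u:q=sim(*q,x,N,k,c);tr.append((round(q[0],3),round(q[1],2),round(q[2],2)))
print("ROW",[0,dy,dz],"x",N,"rates",u.round(2),tr)
E
python3 -m pendant '{"grip":[-1,-1,-1,-1,-1,-1],"linear":[[0,0,0],[0,0,0],[0,0,0],[0,0,0],[0,0,0],[0,0,0]],"angular":[[0,0,0],[0,0,0],[0,0,0],[0,0,0],[0,0,0],[0,0,0]]}'; time python3 step.py 6 -0.05
```

```text
t: 4.13
ee_pos: [504.8, 45.0, 270.6]
orientation: [3.141, 0.072, -0.0]
ft_force: [0.2, 0.3, -1.1]
width: 17.2
grasp_force: 30.0
t4.18 th -0.300 w -0.005 (a -0.300 -0.300) phi cmd -0.372 meas -0.371 R 155.2 x -106.1 k 0.380 c 0.000 grip 17.2/30 f [ 0.2  0.3 -1.1]
ROW [0, np.float64(0.0), np.float64(-0.0)] x 6 rates [0. 0. 0. 0. 0. 0. 0.] [(-0.3, 0, np.float64(-0.37)), (-0.3, 0, np.float64(-0.37)), (-0.3, 0, np.float64(-0.37)), (-0.3, 0, np.float64(-0.37)), (-0.3, 0, np.float64(-0.37)), (-0.3, 0, np.float64(-0.37)), (-0.3, 0, np.float64(-0.37))]
real	0m2.011s
user	0m1.095s
sys	0m0.096s
```

```bash
python3 -m pendant '{"grip":[-1,-1,-1,-1,-1,-1],"linear":[[0,2.6,-0.4],[0,2.6,-0.3],[0,2.6,-0.3],[0,2.6,-0.3],[0,2.6,-0.2],[0,2.6,-0.2]],"angular":[[0,0,0],[0,0,0],[0,0,0],[0,0,0],[0,0,0],[0,0,0]]}'; F=0.14 python3 step.py 6 -0.05
```

```text
t: 5.33
ee_pos: [507.1, -2.4, 280.8]
orientation: [-3.141, -0.072, -0.0]
ft_force: [-0.5, 2.6, 2.2]
width: 17.3
grasp_force: 30.0
t5.38 th -0.300 w -0.003 (a -0.300 -0.300) phi cmd -0.059 meas -0.057 R 155.0 x -106.0 k 0.380 c 0.000 grip 17.3/30 f [-0.5  2.6  2.2]
ROW [0, np.float64(1.8), np.float64(-0.0)] x 6 rates [0.14 0.   0.   0.   0.   0.   0.  ] [(-0.3, 0, np.float64(0.01)), (-0.3, 0, np.float64(0.01)), (-0.3, 0, np.float64(0.01)), (-0.3, 0, np.float64(0.01)), (-0.3, 0, np.float64(0.01)), (-0.3, 0, np.float64(0.01)), (-0.3, 0, np.float64(0.01))]
```

```bash
python3 -m pendant '{"grip":[-1,-1,-1,-1,-1,-1],"linear":[[0,1.8,-0.1],[0,1.8,0],[0,1.8,0],[0,1.8,0],[0,1.8,0],[0,1.8,0]],"angular":[[0,0,0],[0,0,0],[0,0,0],[0,0,0],[0,0,0],[0,0,0]]}'; F=0.14 python3 step.py 6 -0.05
```

```text
t: 5.93
ee_pos: [507.5, -13.1, 280.8]
orientation: [3.141, 0.072, -0.0]
ft_force: [-1.4, 4.1, 3.2]
width: 17.5
grasp_force: 30.0
pred [-0.3  0. ]
t5.98 th -0.251 w 0.067 (a -0.264 -0.257) phi cmd 0.011 meas 0.012 R 154.9 x -106.1 k 0.380 c 0.000 grip 17.5/30 f [-1.4  4.1  3.2]
ROW [0, np.float64(1.8), np.float64(0.1)] x 6 rates [0.14 0.   0.   0.   0.   0.   0.  ] [(np.float64(-0.256), np.float64(-0.05), np.float64(0.08)), (-0.3, 0, np.float64(0.08)), (-0.3, 0, np.float64(0.08)), (-0.3, 0, np.float64(0.08)), (-0.3, 0, np.float64(0.08)), (-0.3, 0, np.float64(0.08)), (-0.3, 0, np.float64(0.08))]
```

```bash
python3 - <<'E'
import json
S=json.load(open("log.json"));S["plan"]=[0,0];S["h"][-1]["w"]=.13;json.dump(S,open("log.json","w"))
s=open("step.py").read()
s=s.replace("k,c=least_squares(res,[.38,0]).x","k,c=min((least_squares(res,g) for g in([.38,0],[.33,.03],[.33,.06],[.42,.06])),key=lambda r:r.cost).x")
open("step.py","w").write(s)
E
python3 step.py 6 -0.05
```

```text
pred [-0.236  0.161]
t6.08 th -0.235 w 0.152 (a -0.249 -0.242) phi cmd 0.011 meas 0.013 R 154.9 x -106.1 k 0.335 c 0.047 grip 17.2/30 f [-0.8  2.5  4.2]
ROW [0, np.float64(-4.4), np.float64(0.3)] x 6 rates [-0.34  0.1  -0.2   0.07  0.02 -0.01  0.  ] [(np.float64(-0.15), np.float64(0.09), np.float64(-0.16)), (np.float64(-0.095), np.float64(0.11), np.float64(-0.11)), (np.float64(-0.051), np.float64(0.02), np.float64(-0.21)), (np.float64(-0.049), np.float64(-0.0), np.float64(-0.18)), (np.float64(-0.051), np.float64(0.0), np.float64(-0.17)), (np.float64(-0.05), np.float64(-0.0), np.float64(-0.17)), (np.float64(-0.05), np.float64(0.0), np.float64(-0.17))]
```

```bash
python3 -m pendant '{"grip":[-1,-1,-1,-1,-1,-1],"linear":[[0,-4.4,0],[0,-4.4,0.1],[0,-4.4,0.3],[0,-4.4,0.4],[0,-4.4,0.5],[0,-4.4,0.7]],"angular":[[0,0,0],[0,0,0],[0,0,0],[0,0,0],[0,0,0],[0,0,0]]}'; python3 step.py 6 -0.05
```

```text
t: 6.63
ee_pos: [506.4, 13.8, 278.9]
orientation: [3.14, 0.072, 0.001]
ft_force: [-0.3, -2.0, 4.4]
width: 17.2
grasp_force: 30.0
pred [-0.139  0.132]
t6.68 th -0.134 w 0.128 (a -0.147 -0.141) phi cmd -0.160 meas -0.163 R 154.9 x -105.9 k 0.375 c 0.060 grip 17.2/30 f [-0.3 -2.   4.4]
ROW [0, np.float64(-0.9), np.float64(0.2)] x 6 rates [-0.07 -0.11  0.09 -0.02  0.    0.   -0.  ] [(np.float64(-0.073), np.float64(0.08), np.float64(-0.2)), (np.float64(-0.046), np.float64(-0.0), np.float64(-0.25)), (np.float64(-0.051), np.float64(-0.0), np.float64(-0.21)), (np.float64(-0.05), np.float64(0.0), np.float64(-0.21)), (np.float64(-0.05), np.float64(-0.0), np.float64(-0.21)), (np.float64(-0.05), np.float64(0.0), np.float64(-0.21)), (np.float64(-0.05), np.float64(-0.0), np.float64(-0.21))]
```

```bash
python3 -m pendant '{"grip":[-1,-1,-1,-1,-1,-1],"linear":[[0,-0.9,0.2],[0,-0.9,0.2],[0,-0.9,0.2],[0,-0.9,0.2],[0,-0.9,0.2],[0,-0.9,0.2]],"angular":[[0,0,0],[0,0,0],[0,0,0],[0,0,0],[0,0,0],[0,0,0]]}'; python3 step.py 6 -0.05
```

```text
t: 7.23
ee_pos: [506.2, 18.8, 277.7]
orientation: [3.141, 0.072, 0.001]
ft_force: [1.3, -2.2, 2.4]
width: 17.2
grasp_force: 30.0
pred [-0.101 -0.015]
t7.28 th -0.115 w -0.014 (a -0.114 -0.115) phi cmd -0.195 meas -0.196 R 154.7 x -105.9 k 0.292 c 0.037 grip 17.2/30 f [ 1.3 -2.2  2.4]
ROW [0, np.float64(4.8), np.float64(-0.5)] x 6 rates [ 0.37 -0.49  0.29 -0.08  0.02 -0.   -0.  ] [(np.float64(-0.09), np.float64(0.14), np.float64(-0.01)), (np.float64(-0.035), np.float64(-0.02), np.float64(-0.25)), (np.float64(-0.054), np.float64(0.0), np.float64(-0.11)), (np.float64(-0.049), np.float64(0.0), np.float64(-0.15)), (np.float64(-0.05), np.float64(-0.0), np.float64(-0.14)), (np.float64(-0.05), np.float64(0.0), np.float64(-0.14)), (np.float64(-0.05), np.float64(-0.0), np.float64(-0.14))]
```

```bash
python3 - <<'E'
s=open("step.py").read()
s=s.replace('least_squares(res,g)','least_squares(res,g,bounds=([.3,-.05],[.47,.05]))').replace("[.33,.06],[.42,.06]","[.33,.045],[.42,.045]")
s=s.replace('if S["plan"]:S["phi"]+=S["plan"][0]*S["plan"][1]/12\n','').replace('h=S["h"]\n','h=S["h"]\nif S["plan"]:\n    n=S["plan"][1];S["plan"]=[(pm-S["phi"])*12/max(n,1),n];S["phi"]=pm\n',1)
s=s.replace(".15*u[i]/.1",".3*u[i]/.1")
open("step.py","w").write(s)
E
python3 -m pendant '{"grip":[-1,-1,-1,-1,-1,-1],"linear":[[0,3.2,-0.6],[0,3.2,-0.6],[0,3.2,-0.5],[0,3.2,-0.4],[0,3.2,-0.4],[0,3.2,-0.3]],"angular":[[0,0,0],[0,0,0],[0,0,0],[0,0,0],[0,0,0],[0,0,0]]}'; python3 step.py 6 -0.05
```

```text
t: 7.83
ee_pos: [507.0, -0.4, 280.8]
orientation: [-3.14, -0.072, -0.0]
ft_force: [1.3, 2.6, 4.6]
width: 17.2
grasp_force: 30.0
pred [-0.112  0.057]
t7.88 th -0.115 w 0.048 (a -0.118 -0.116) phi cmd -0.070 meas -0.070 R 155.2 x -106.0 k 0.300 c 0.039 grip 17.2/30 f [1.3 2.6 4.6]
ROW [0, np.float64(-1.2), np.float64(0.1)] x 6 rates [-0.09 -0.14  0.09  0.   -0.01  0.    0.  ] [(np.float64(-0.072), np.float64(0.08), np.float64(-0.12)), (np.float64(-0.044), np.float64(0.0), np.float64(-0.19)), (np.float64(-0.049), np.float64(-0.01), np.float64(-0.14)), (np.float64(-0.051), np.float64(0.0), np.float64(-0.14)), (np.float64(-0.05), np.float64(0.0), np.float64(-0.15)), (np.float64(-0.05), np.float64(-0.0), np.float64(-0.14)), (np.float64(-0.05), np.float64(0.0), np.float64(-0.14))]
```

```bash
python3 -m pendant '{"grip":[-1,-1,-1,-1,-1,-1],"linear":[[0,-1.0,0.1],[0,-1.0,0.1],[0,-1.0,0.1],[0,-1.0,0.1],[0,-1.0,0.1],[0,-1.0,0.1]],"angular":[[0,0,0],[0,0,0],[0,0,0],[0,0,0],[0,0,0],[0,0,0]]}'; python3 step.py 6 -0.05
```

```text
t: 8.43
ee_pos: [506.8, 5.0, 280.1]
orientation: [3.139, 0.073, 0.001]
ft_force: [0.8, -1.9, 4.8]
width: 17.1
grasp_force: 30.0
pred [-0.062  0.114]
t8.48 th -0.047 w 0.132 (a -0.062 -0.055) phi cmd -0.105 meas -0.105 R 155.0 x -105.9 k 0.311 c 0.042 grip 17.1/30 f [ 0.8 -1.9  4.8]
ROW [0, np.float64(-4.5), np.float64(0.9)] x 6 rates [-0.35  0.33 -0.06 -0.03  0.01  0.   -0.  ] [(np.float64(-0.015), np.float64(-0.06), np.float64(-0.28)), (np.float64(-0.053), np.float64(-0.02), np.float64(-0.12)), (np.float64(-0.053), np.float64(0.01), np.float64(-0.15)), (np.float64(-0.049), np.float64(0.0), np.float64(-0.16)), (np.float64(-0.05), np.float64(-0.0), np.float64(-0.16)), (np.float64(-0.05), np.float64(0.0), np.float64(-0.16)), (np.float64(-0.05), np.float64(0.0), np.float64(-0.16))]
```

```bash
python3 -m pendant '{"grip":[-1,-1,-1,-1],"linear":[[0,3.7,-1.2],[0,3.7,-1.0],[0,3.7,-0.9],[0,3.7,-0.8]],"angular":[[0,0,0],[0,0,0],[0,0,0],[0,0,0]]}'; python3 step.py 4 -0.05
```

```text
t: 9.3
ee_pos: [506.1, 16.8, 278.8]
orientation: [-3.14, -0.071, 0.0]
ft_force: [2.1, 2.5, 0.7]
width: 17.3
grasp_force: 30.0
pred [-0.038 -0.051]
t9.35 th -0.044 w -0.045 (a -0.040 -0.042) phi cmd -0.182 meas -0.182 R 155.4 x -106.1 k 0.314 c 0.043 grip 17.3/30 f [2.1 2.5 0.7]
ROW [0, np.float64(2.0), np.float64(-0.3)] x 4 rates [ 0.15 -0.06 -0.04  0.    0.01  0.   -0.  ] [(np.float64(-0.055), np.float64(-0.0), np.float64(-0.13)), (np.float64(-0.053), np.float64(0.01), np.float64(-0.15)), (np.float64(-0.05), np.float64(0.0), np.float64(-0.16)), (np.float64(-0.049), np.float64(-0.0), np.float64(-0.16)), (np.float64(-0.05), np.float64(-0.0), np.float64(-0.16)), (np.float64(-0.05), np.float64(0.0), np.float64(-0.16)), (np.float64(-0.05), np.float64(0.0), np.float64(-0.16))]
```

Near the index and almost still. I'll continue, and save views of the pointer and clip to refine the index estimate.

View pics/h_c.png

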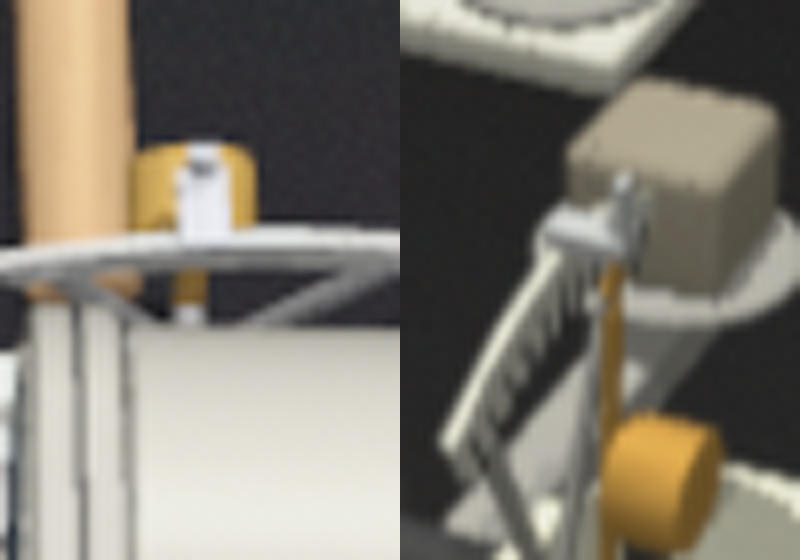

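In both views the pointer tip sits directly under the clip fin: top crop columns 190–203, scene crop (615,270). So -0.05 is the right target, and I'll hold there.

```bash
python3 -m pendant '{"grip":[-1,-1,-1,-1],"linear":[[0,-1.1,0.2],[0,-1.1,0.2],[0,-1.1,0.3],[0,-1.1,0.3]],"angular":[[0,0,0],[0,0,0],[0,0,0],[0,0,0]]}'; python3 step.py 6 -0.05
```

```text
t: 10.27
ee_pos: [506.3, 12.7, 279.6]
orientation: [3.14, 0.073, 0.0]
ft_force: [-1.8, 1.2, 10.5]
width: 17.2
grasp_force: 30.0
pred [-0.05   0.011]
t10.32 th -0.047 w 0.016 (a -0.049 -0.048) phi cmd -0.155 meas -0.155 R 155.5 x -106.1 k 0.316 c 0.043 grip 17.2/30 f [-1.8  1.2 10.5]
ROW [0, np.float64(-0.6), np.float64(0.1)] x 6 rates [-0.05  0.05 -0.01 -0.    0.    0.   -0.  ] [(np.float64(-0.044), np.float64(-0.01), np.float64(-0.18)), (np.float64(-0.051), np.float64(-0.0), np.float64(-0.15)), (np.float64(-0.05), np.float64(0.0), np.float64(-0.16)), (np.float64(-0.05), np.float64(-0.0), np.float64(-0.16)), (np.float64(-0.05), np.float64(-0.0), np.float64(-0.16)), (np.float64(-0.05), np.float64(0.0), np.float64(-0.16)), (np.float64(-0.05), np.float64(0.0), np.float64(-0.16))]
```

```bash
python3 -m pendant '{"grip":[-1,-1,-1,-1,-1,-1],"linear":[[0,-0.6,0],[0,-0.6,0],[0,-0.6,0],[0,-0.6,0],[0,-0.6,0],[0,-0.6,0]],"angular":[[0,0,0],[0,0,0],[0,0,0],[0,0,0],[0,0,0],[0,0,0]]}'; python3 step.py 6 -0.05
```

```text
t: 10.87
ee_pos: [506.1, 15.8, 279.2]
orientation: [3.139, 0.073, 0.0]
ft_force: [0.3, -1.6, 4.6]
width: 17.1
grasp_force: 30.0
pred [-0.043 -0.006]
t10.92 th -0.040 w -0.006 (a -0.040 -0.040) phi cmd -0.175 meas -0.175 R 155.6 x -106.1 k 0.317 c 0.043 grip 17.1/30 f [ 0.3 -1.6  4.6]
ROW [0, np.float64(0.3), np.float64(-0.0)] x 6 rates [ 0.02  0.02 -0.01 -0.    0.   -0.   -0.  ] [(np.float64(-0.047), np.float64(-0.01), np.float64(-0.16)), (np.float64(-0.051), np.float64(-0.0), np.float64(-0.15)), (np.float64(-0.05), np.float64(0.0), np.float64(-0.16)), (np.float64(-0.05), np.float64(-0.0), np.float64(-0.16)), (np.float64(-0.05), np.float64(-0.0), np.float64(-0.16)), (np.float64(-0.05), np.float64(0.0), np.float64(-0.16)), (np.float64(-0.05), np.float64(-0.0), np.float64(-0.16))]
```

```bash
python3 -m pendant '{"grip":[-1,-1,-1,-1,-1,-1],"linear":[[0,0.3,0],[0,0.3,0],[0,0.3,0],[0,0.3,0],[0,0.3,0],[0,0.3,0]],"angular":[[0,0,0],[0,0,0],[0,0,0],[0,0,0],[0,0,0],[0,0,0]]}'; python3 step.py 8 -0.05
```

```text
t: 11.47
ee_pos: [506.2, 14.6, 279.3]
orientation: [3.14, 0.072, 0.0]
ft_force: [-0.5, -0.6, 8.3]
width: 17.4
grasp_force: 30.0
pred [-0.047 -0.013]
t11.52 th -0.040 w -0.011 (a -0.039 -0.040) phi cmd -0.168 meas -0.168 R 155.5 x -106.1 k 0.320 c 0.044 grip 17.4/30 f [-0.5 -0.6  8.3]
ROW [0, np.float64(0.1), np.float64(-0.0)] x 8 rates [ 0.01  0.01 -0.01  0.   -0.    0.    0.  ] [(np.float64(-0.048), np.float64(-0.01), np.float64(-0.16)), (np.float64(-0.051), np.float64(0.0), np.float64(-0.16)), (np.float64(-0.05), np.float64(0.0), np.float64(-0.16)), (np.float64(-0.05), np.float64(-0.0), np.float64(-0.16)), (np.float64(-0.05), np.float64(0.0), np.float64(-0.16)), (np.float64(-0.05), np.float64(-0.0), np.float64(-0.16)), (np.float64(-0.05), np.float64(0.0), np.float64(-0.16))]
```

```bash
python3 -m pendant '{"grip":[-1,-1,-1,-1,-1,-1,-1,-1],"linear":[[0,0.1,0],[0,0.1,0],[0,0.1,0],[0,0.1,0],[0,0.1,0],[0,0.1,0],[0,0.1,0],[0,0.1,0]],"angular":[[0,0,0],[0,0,0],[0,0,0],[0,0,0],[0,0,0],[0,0,0],[0,0,0],[0,0,0]]}'; python3 step.py 8 -0.05
```

```text
t: 12.23
ee_pos: [506.2, 14.0, 279.4]
orientation: [3.14, 0.072, 0.0]
ft_force: [-0.5, 1.0, 8.7]
width: 17.1
grasp_force: 30.0
pred [-0.045 -0.002]
t12.28 th -0.040 w -0.001 (a -0.040 -0.040) phi cmd -0.164 meas -0.164 R 155.5 x -106.1 k 0.324 c 0.045 grip 17.1/30 f [-0.5  1.   8.7]
ROW [0, np.float64(-0.3), np.float64(0.0)] x 8 rates [-0.02  0.03 -0.02  0.01 -0.   -0.    0.  ] [(np.float64(-0.044), np.float64(-0.02), np.float64(-0.18)), (np.float64(-0.052), np.float64(0.0), np.float64(-0.15)), (np.float64(-0.05), np.float64(0.0), np.float64(-0.17)), (np.float64(-0.05), np.float64(-0.0), np.float64(-0.16)), (np.float64(-0.05), np.float64(0.0), np.float64(-0.16)), (np.float64(-0.05), np.float64(-0.0), np.float64(-0.16)), (np.float64(-0.05), np.float64(0.0), np.float64(-0.16))]
```

```bash
python3 -m pendant '{"grip":[-1,-1,-1,-1,-1,-1,-1,-1],"linear":[[0,-0.3,0],[0,-0.3,0],[0,-0.3,0],[0,-0.3,0],[0,-0.3,0],[0,-0.3,0],[0,-0.3,0],[0,-0.3,0]],"angular":[[0,0,0],[0,0,0],[0,0,0],[0,0,0],[0,0,0],[0,0,0],[0,0,0],[0,0,0]]}'; python3 step.py 8 -0.05
```

```text
t: 13.0
ee_pos: [506.1, 16.0, 279.1]
orientation: [3.139, 0.073, 0.0]
ft_force: [0.6, -1.6, 6.1]
width: 17.0
grasp_force: 30.0
pred [-0.042 -0.01 ]
t13.05 th -0.039 w 0.001 (a -0.040 -0.040) phi cmd -0.176 meas -0.176 R 155.5 x -106.1 k 0.326 c 0.045 grip 17.0/30 f [ 0.6 -1.6  6.1]
ROW [0, np.float64(0.0), np.float64(-0.0)] x 8 rates [ 0.    0.03 -0.02  0.   -0.   -0.    0.  ] [(np.float64(-0.045), np.float64(-0.01), np.float64(-0.18)), (np.float64(-0.052), np.float64(0.0), np.float64(-0.16)), (np.float64(-0.05), np.float64(0.0), np.float64(-0.17)), (np.float64(-0.05), np.float64(-0.0), np.float64(-0.17)), (np.float64(-0.05), np.float64(0.0), np.float64(-0.17)), (np.float64(-0.05), np.float64(-0.0), np.float64(-0.17)), (np.float64(-0.05), np.float64(0.0), np.float64(-0.17))]
```

```bash
python3 -m pendant '{"grip":[-1,-1,-1,-1,-1,-1,-1,-1],"linear":[[0,0,0],[0,0,0],[0,0,0],[0,0,0],[0,0,0],[0,0,0],[0,0,0],[0,0,0]],"angular":[[0,0,0],[0,0,0],[0,0,0],[0,0,0],[0,0,0],[0,0,0],[0,0,0],[0,0,0]]}'; python3 step.py 8 -0.05
```

```text
t: 13.77
ee_pos: [506.1, 16.0, 279.1]
orientation: [3.139, 0.072, -0.0]
ft_force: [0.9, -1.5, 6.0]
width: 17.3
grasp_force: 30.0
pred [-0.046 -0.018]
t13.82 th -0.051 w -0.023 (a -0.048 -0.049) phi cmd -0.176 meas -0.176 R 155.5 x -106.1 k 0.324 c 0.045 grip 17.3/30 f [ 0.9 -1.5  6. ]
ROW [0, np.float64(0.7), np.float64(-0.1)] x 8 rates [ 0.05 -0.05  0.02 -0.01  0.    0.   -0.  ] [(np.float64(-0.058), np.float64(0.01), np.float64(-0.14)), (np.float64(-0.048), np.float64(-0.0), np.float64(-0.18)), (np.float64(-0.05), np.float64(-0.0), np.float64(-0.16)), (np.float64(-0.05), np.float64(0.0), np.float64(-0.17)), (np.float64(-0.05), np.float64(-0.0), np.float64(-0.16)), (np.float64(-0.05), np.float64(0.0), np.float64(-0.16)), (np.float64(-0.05), np.float64(-0.0), np.float64(-0.16))]
```

```bash
python3 -m pendant '{"grip":[-1,-1,-1,-1,-1,-1,-1,-1],"linear":[[0,0.7,-0.1],[0,0.7,-0.1],[0,0.7,-0.1],[0,0.7,-0.1],[0,0.7,-0.1],[0,0.7,-0.1],[0,0.7,-0.1],[0,0.7,-0.1]],"angular":[[0,0,0],[0,0,0],[0,0,0],[0,0,0],[0,0,0],[0,0,0],[0,0,0],[0,0,0]]}'; python3 step.py 8 -0.05
```

```text
t: 14.53
ee_pos: [506.4, 11.1, 280.0]
orientation: [-3.14, -0.072, -0.0]
ft_force: [-0.1, 1.9, 5.4]
width: 17.5
grasp_force: 30.0
pred [-0.059  0.011]
t14.58 th -0.053 w 0.009 (a -0.054 -0.054) phi cmd -0.144 meas -0.144 R 155.6 x -106.1 k 0.325 c 0.045 grip 17.5/30 f [-0.1  1.9  5.4]
ROW [0, np.float64(-0.6), np.float64(0.1)] x 8 rates [-0.05  0.03 -0.01  0.   -0.   -0.    0.  ] [(np.float64(-0.047), np.float64(-0.0), np.float64(-0.18)), (np.float64(-0.051), np.float64(-0.0), np.float64(-0.16)), (np.float64(-0.05), np.float64(0.0), np.float64(-0.17)), (np.float64(-0.05), np.float64(-0.0), np.float64(-0.17)), (np.float64(-0.05), np.float64(0.0), np.float64(-0.17)), (np.float64(-0.05), np.float64(-0.0), np.float64(-0.17)), (np.float64(-0.05), np.float64(0.0), np.float64(-0.17))]
```

```bash
python3 -m pendant '{"grip":[-1,-1,-1,-1,-1,-1,-1,-1],"linear":[[0,-0.6,0],[0,-0.6,0.1],[0,-0.6,0.1],[0,-0.6,0.1],[0,-0.6,0.1],[0,-0.6,0.1],[0,-0.6,0.1],[0,-0.6,0.1]],"angular":[[0,0,0],[0,0,0],[0,0,0],[0,0,0],[0,0,0],[0,0,0],[0,0,0],[0,0,0]]}'; python3 step.py 6 -0.3 0.08
```

```text
t: 15.3
ee_pos: [506.1, 15.3, 279.2]
orientation: [3.14, 0.073, -0.0]
ft_force: [-1.0, -1.8, 6.9]
width: 17.4
grasp_force: 30.0
pred [-0.043  0.006]
t15.35 th -0.043 w -0.001 (a -0.042 -0.043) phi cmd -0.172 meas -0.172 R 155.5 x -106.1 k 0.325 c 0.045 grip 17.4/30 f [-1.  -1.8  6.9]
ROW [0, np.float64(-1.8), np.float64(0.4)] x 6 rates [-0.14  0.21 -0.01  0.01  0.03  0.    0.  ] [(np.float64(-0.073), np.float64(-0.11), np.float64(-0.24)), (np.float64(-0.141), np.float64(-0.09), np.float64(-0.14)), (np.float64(-0.189), np.float64(-0.08), np.float64(-0.14)), (np.float64(-0.235), np.float64(-0.08), np.float64(-0.13)), (np.float64(-0.283), np.float64(-0.08), np.float64(-0.12)), (-0.3, 0, np.float64(-0.12)), (-0.3, 0, np.float64(-0.12))]
```

Held for more than 6 s. Now lowering.

```bash
python3 -m pendant '{"grip":[-1,-1,-1,-1,-1,-1],"linear":[[0,-1.8,0.3],[0,-1.8,0.3],[0,-1.8,0.4],[0,-1.8,0.4],[0,-1.8,0.4],[0,-1.8,0.4]],"angular":[[0,0,0],[0,0,0],[0,0,0],[0,0,0],[0,0,0],[0,0,0]]}'; python3 step.py 6 -0.3 0.08
```

```text
t: 15.9
ee_pos: [505.6, 26.6, 276.5]
orientation: [3.14, 0.072, -0.001]
ft_force: [1.5, -2.6, 1.3]
width: 17.3
grasp_force: 30.0
pred [-0.074 -0.12 ]
t15.95 th -0.072 w -0.101 (a -0.064 -0.068) phi cmd -0.247 meas -0.247 R 155.2 x -106.2 k 0.326 c 0.045 grip 17.3/30 f [ 1.5 -2.6  1.3]
ROW [0, np.float64(3.0), np.float64(-0.6)] x 6 rates [ 0.24 -0.07  0.04  0.04  0.    0.    0.  ] [(np.float64(-0.13), np.float64(-0.07), np.float64(-0.13)), (np.float64(-0.168), np.float64(-0.07), np.float64(-0.16)), (np.float64(-0.215), np.float64(-0.08), np.float64(-0.14)), (np.float64(-0.264), np.float64(-0.08), np.float64(-0.12)), (-0.3, 0, np.float64(-0.12)), (-0.3, 0, np.float64(-0.12)), (-0.3, 0, np.float64(-0.12))]
```

```bash
python3 -m pendant '{"grip":[-1,-1,-1,-1,-1,-1],"linear":[[0,3.0,-0.7],[0,3.0,-0.7],[0,3.0,-0.6],[0,3.0,-0.5],[0,3.0,-0.4],[0,3.0,-0.4]],"angular":[[0,0,0],[0,0,0],[0,0,0],[0,0,0],[0,0,0],[0,0,0]]}'; python3 step.py 6 -0.3 0.08
```

```text
t: 16.5
ee_pos: [506.4, 8.6, 280.4]
orientation: [-3.14, -0.072, -0.0]
ft_force: [0.8, 1.7, 0.5]
width: 17.3
grasp_force: 30.0
pred [-0.131 -0.068]
t16.55 th -0.145 w -0.084 (a -0.135 -0.140) phi cmd -0.128 meas -0.128 R 155.7 x -106.1 k 0.327 c 0.045 grip 17.3/30 f [0.8 1.7 0.5]
ROW [0, np.float64(-0.5), np.float64(0.1)] x 6 rates [-0.04  0.04  0.03  0.    0.    0.    0.  ] [(np.float64(-0.191), np.float64(-0.08), np.float64(-0.15)), (np.float64(-0.241), np.float64(-0.08), np.float64(-0.13)), (np.float64(-0.288), np.float64(-0.08), np.float64(-0.11)), (-0.3, 0, np.float64(-0.11)), (-0.3, 0, np.float64(-0.11)), (-0.3, 0, np.float64(-0.11)), (-0.3, 0, np.float64(-0.11))]
```

```bash
python3 -m pendant '{"grip":[-1,-1,-1,-1,-1,-1],"linear":[[0,0.2,0],[0,0.2,0],[0,0.2,0],[0,0.2,0],[0,0.2,0],[0,0.2,0]],"angular":[[0,0,0],[0,0,0],[0,0,0],[0,0,0],[0,0,0],[0,0,0]]}'; python3 step.py 6 -0.3 0.08
```

```text
t: 17.1
ee_pos: [506.5, 7.7, 280.4]
orientation: [-3.14, -0.072, 0.0]
ft_force: [-2.1, 3.3, 6.6]
width: 17.5
grasp_force: 30.0
pred [-0.182 -0.043]
t17.15 th -0.181 w -0.049 (a -0.176 -0.178) phi cmd -0.122 meas -0.122 R 155.5 x -106.1 k 0.327 c 0.045 grip 17.5/30 f [-2.1  3.3  6.6]
ROW [0, np.float64(-1.1), np.float64(0.2)] x 6 rates [-0.08  0.1   0.    0.    0.    0.    0.  ] [(np.float64(-0.22), np.float64(-0.09), np.float64(-0.16)), (np.float64(-0.278), np.float64(-0.09), np.float64(-0.11)), (-0.3, 0, np.float64(-0.11)), (-0.3, 0, np.float64(-0.11)), (-0.3, 0, np.float64(-0.11)), (-0.3, 0, np.float64(-0.11)), (-0.3, 0, np.float64(-0.11))]
```

```bash
python3 -m pendant '{"grip":[-1,-1,-1,-1,-1,-1],"linear":[[0,-1.1,0.1],[0,-1.1,0.2],[0,-1.1,0.2],[0,-1.1,0.2],[0,-1.1,0.2],[0,-1.1,0.2]],"angular":[[0,0,0],[0,0,0],[0,0,0],[0,0,0],[0,0,0],[0,0,0]]}'; python3 step.py 6 -0.3 0.08
```

```text
t: 17.7
ee_pos: [506.2, 13.4, 279.5]
orientation: [3.139, 0.073, 0.0]
ft_force: [-2.8, -0.8, 8.4]
width: 17.4
grasp_force: 30.0
pred [-0.218 -0.087]
t17.75 th -0.218 w -0.081 (a -0.211 -0.214) phi cmd -0.160 meas -0.160 R 155.5 x -106.1 k 0.326 c 0.045 grip 17.4/30 f [-2.8 -0.8  8.4]
ROW [0, np.float64(1.3), np.float64(-0.2)] x 6 rates [0.1 0.  0.  0.  0.  0.  0. ] [(np.float64(-0.267), np.float64(-0.07), np.float64(-0.11)), (-0.3, 0, np.float64(-0.11)), (-0.3, 0, np.float64(-0.11)), (-0.3, 0, np.float64(-0.11)), (-0.3, 0, np.float64(-0.11)), (-0.3, 0, np.float64(-0.11)), (-0.3, 0, np.float64(-0.11))]
```

```bash
python3 -m pendant '{"grip":[-1,-1,-1,-1,-1,-1],"linear":[[0,1.3,-0.2],[0,1.3,-0.2],[0,1.3,-0.2],[0,1.3,-0.2],[0,1.3,-0.1],[0,1.3,-0.1]],"angular":[[0,0,0],[0,0,0],[0,0,0],[0,0,0],[0,0,0],[0,0,0]]}'; python3 step.py 6 -0.3 0.08
```

```text
t: 18.3
ee_pos: [506.5, 6.5, 280.5]
orientation: [-3.14, -0.072, -0.0]
ft_force: [-2.6, 4.1, 4.8]
width: 17.2
grasp_force: 30.0
pred [-0.272 -0.089]
t18.35 th -0.282 w -0.114 (a -0.268 -0.275) phi cmd -0.115 meas -0.115 R 155.5 x -106.1 k 0.334 c 0.045 grip 17.2/30 f [-2.6  4.1  4.8]
ROW [0, np.float64(0.0), np.float64(-0.0)] x 6 rates [0. 0. 0. 0. 0. 0. 0.] [(-0.3, 0, np.float64(-0.11)), (-0.3, 0, np.float64(-0.11)), (-0.3, 0, np.float64(-0.11)), (-0.3, 0, np.float64(-0.11)), (-0.3, 0, np.float64(-0.11)), (-0.3, 0, np.float64(-0.11)), (-0.3, 0, np.float64(-0.11))]
```

```bash
python3 -m pendant '{"grip":[-1,-1,-1,-1,-1,-1],"linear":[[0,0,0],[0,0,0],[0,0,0],[0,0,0],[0,0,0],[0,0,0]],"angular":[[0,0,0],[0,0,0],[0,0,0],[0,0,0],[0,0,0],[0,0,0]]}'; python3 -m pendant '{"grip":[-1,-1,-1,-1,-1,-1,-1,-1,-1,-1,-1,-1],"linear":[[0,-3.2,0.4],[0,-3.2,0.5],[0,-3.2,0.5],[0,-3.2,0.6],[0,-3.2,0.7],[0,-3.2,0.8],[0,-3.2,0.8],[0,-3.2,0.9],[0,-3.2,1.0],[0,-3.2,1.0],[0,-3.2,1.1],[0,-3.2,1.2]],"angular":[[0,0,0],[0,0,0],[0,0,0],[0,0,0],[0,0,0],[0,0,0],[0,0,0],[0,0,0],[0,0,0],[0,0,0],[0,0,0],[0,0,0]]}'; F=0.01 python3 step.py 6 -0.3 0.08
```

```text
t: 18.9
ee_pos: [506.6, 6.3, 280.4]
orientation: [3.141, 0.072, 0.0]
ft_force: [-1.6, 3.0, 6.1]
width: 17.3
grasp_force: 30.0
t: 19.9
ee_pos: [504.8, 44.9, 270.3]
orientation: [3.141, 0.072, -0.0]
ft_force: [-0.7, -0.6, 2.7]
width: 17.2
grasp_force: 30.0
t19.95 th -0.301 w -0.012 (a -0.300 -0.300) phi cmd -0.372 meas -0.372 R 154.9 x -106.1 k 0.333 c 0.045 grip 17.2/30 f [-0.7 -0.6  2.7]
ROW [0, np.float64(0.1), np.float64(-0.0)] x 6 rates [0.01 0.   0.   0.   0.   0.   0.  ] [(-0.3, 0, np.float64(-0.37)), (-0.3, 0, np.float64(-0.37)), (-0.3, 0, np.float64(-0.37)), (-0.3, 0, np.float64(-0.37)), (-0.3, 0, np.float64(-0.37)), (-0.3, 0, np.float64(-0.37)), (-0.3, 0, np.float64(-0.37))]
```

The beam is on its left rest and the lever is at its free angle. I'll release and retreat straight up.

```bash
python3 -m pendant '{"grip":[1,1,1,1,1,1,1,1,1,1],"linear":[[0,0,0],[0,0,0],[0,0,0],[0,0,0],[0,0,0],[0,0,0],[0,0,0],[0,0,0],[0,0,0],[0,0,0]],"angular":[[0,0,0],[0,0,0],[0,0,0],[0,0,0],[0,0,0],[0,0,0],[0,0,0],[0,0,0],[0,0,0],[0,0,0]]}'; python3 -m pendant '{"grip":[1,1,1,1,1,1,1,1,1,1,1,1],"linear":[[0,0,0],[0,0,10],[0,0,-10],[0,0,-20],[0,0,-25],[0,0,-25],[0,0,-25],[0,0,-25],[0,0,-20],[0,0,0],[0,0,0],[0,0,0]],"angular":[[0,0,0],[0,0,0],[0,0,0],[0,0,0],[0,0,0],[0,0,0],[0,0,0],[0,0,0],[0,0,0],[0,0,0],[0,0,0],[0,0,0]]}'
python3 step.py 6 -0.3; python3 - <<'E'
from h import *
cv2.imwrite("pics/end.png",ctrl.get_image("scene")[:,:,::-1])
E
```

```text
t: 20.83
ee_pos: [504.9, 44.6, 270.5]
orientation: [-3.141, -0.072, 0.0]
ft_force: [0.1, -0.2, -0.5]
width: 80.1
grasp_force: 0.0
t: 21.83
ee_pos: [504.3, 44.6, 409.5]
orientation: [3.141, 0.072, -0.002]
ft_force: [-0.1, 0.1, -0.8]
width: 87.8
grasp_force: 0.0
t21.88 th -0.300 w -0.007 (a -0.300 -0.300) phi cmd -0.195 meas -0.195 R 288.9 x -106.7 k 0.333 c 0.045 grip 87.8/0 f [-0.1  0.1 -0.8]
ROW [0, np.float64(0.0), np.float64(-0.0)] x 6 rates [0. 0. 0. 0. 0. 0. 0.] [(-0.3, 0, np.float64(-0.19)), (-0.3, 0, np.float64(-0.19)), (-0.3, 0, np.float64(-0.19)), (-0.3, 0, np.float64(-0.19)), (-0.3, 0, np.float64(-0.19)), (-0.3, 0, np.float64(-0.19)), (-0.3, 0, np.float64(-0.19))]
```

View pics/end.png

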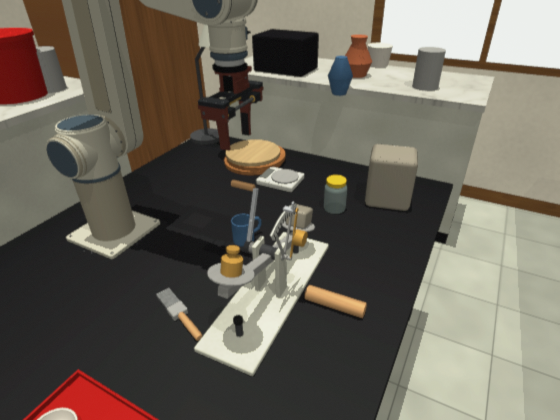

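The gripper is clear above the lever, the beam lies on its left rest (weight at (232,262), as at the start) and everything else is in place. Handing in.

```bash
python3 -c "
from workcell import ctrl
print(ctrl.close_job())"
```

```text
the job is handed in; nothing more can be done
None
```

I held the pointer at the index clip for over six seconds using the lever only, lowered the beam gently onto its left rest, let go and handed the job in at about 22 s; no verdict was returned.

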